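# Seat a circuit board in the corner of a fixture and hold it there

### The arm

A 6-joint arm with a two-finger parallel gripper is mounted at the origin on a cart in front of the work surface, level with it; the furniture and walls round the work are solid. World frame = base frame: x ahead of the robot, y to its left, z up, the work surface at z = 0. Lengths are in m, angles in degrees, forces in N, time in s.
With the tool pointing down it reaches from about 0.4 to 0.825 m from the base axis. Payload 7 kg.
Tool frame: the origin (TCP) lies at the centre of the arm's flange, where the gripper is bolted on; the fingertips stand 178 mm ahead of it and the grasp point (between the pads) lies 159 mm ahead of it; x points along the fingers, y is the direction in which the jaws open and shut, and the axes are right-handed (so a half turn about x gives the same grasp; the last joint's range is limited). The gripper opens to 88 mm and grips with 3 to 60 N. Pads are 19 mm wide; open, the fingers measure 130 mm over their backs; the gripper's body (78 mm by 193 mm) begins 47 mm behind the grasp point.
Start: joints at [85.606, 20.546, 0.682, 0, -70.136, -16.507], TCP at [0.241, 0.631, 0.405] pointing down, gripper open.
Joint ranges: [-176.03, 176.03], [-82.01, 121.73], [-58.28, 71.71], [-173.87, 95.51], [-174.79, -0.11], [-173.66, 173.66]. Speed limits (degrees/s): [136.94, 136.94, 172.46, 180, 180, 180].

### API

Orientations are given as [roll, pitch, yaw] about the fixed x, y, z axes, in that order (R = Rz(yaw) Ry(pitch) Rx(roll)).
In Python, from plant import ctrl gives the robot as it stands. The module is installed in compiled form; this text tells all that it offers.
- The arm moves only by the shell command python3 -m inch 'ROWS'. ROWS is JSON, one flat list of numbers, 7 for each row, row after row: the shift along the tool's x, y, z in m, then the turn, a rotation vector about the tool's x, y, z in degrees, then the finger opening in m, from 0 to 0.0876. In form: [dx, dy, dz, rx, ry, rz, hand, dx, dy, dz, rx, ry, rz, hand, ...]. A call has 1 to 20 rows; each row shifts and turns the pose as measured when the row begins, along the tool's axes as they then stand; what a row does not reach is not made up. A row lasts 1/8 s, in which the tool goes at most 62.5 mm and 10.7 degrees, less where a joint would pass 70% of its speed; a pose out of reach is approached as far as the arm can. A call with a gripper value outside its range is refused whole. The fingers move at their own pace and stop on an object; the grip force is fixed at half the most. Time passes only in rows, so rows that do not move let the fingers close. It gives the time, the measured TCP pose, the force and the opening at its end, in the units of the state.
- ctrl.get_obs(): the state, without advancing time (a new reading comes with each control period).
- ctrl.snapshot(name): name is "scene" or "top" or "wrist"; returns a dict with "color" (420x560x3 uint8, red, green, blue), "depth" (420x560 float32, m along the optical axis (not along the pixel's ray), 0 where there is no reading), "K" (3x3 intrinsics, pixels), "k1" (the pictures are not rectified: a ray, as slopes to the right and down, at radius r is drawn at 1 + k1 r^2 times it, then the intrinsics apply), "position" and "attitude" of the camera in the world; the wrist camera has in their place "hand_eye" (4x4, takes a point from camera to tool coordinates, whose origin is the TCP and whose axes are the tool frame's). Camera axes: x right, y up, looking along -z (the intrinsics and any distortion apply to the point x, -y, -z); pixel columns grow to the right and rows downward; lengths in m; the calibration is good to about 2 mm. A picture is of the moment at which its call begins: read the wrist's pose just before it.
- ctrl.close_job(): hands the job in, once; it reports no verdict.
The state is a dict: "clock": time; "joint_pos": joint angles; "qvel": joint speeds; "tau": joint torques, N m; "tool_pos": TCP position; "orientation": TCP orientation; "force": force on the tool from outside, world axes, zero at the start; "moment": the same for the moment, N m; "opening": finger opening in m.
Only numpy, scipy, OpenCV 4.12 (cv2) and the standard library are available. Lean on these libraries where they do the work, as an engineer would, in place of code of your own. Each camera call takes 0.05 s, during which the arm holds its last target.

### The job

Pick up the green circuit board from the blue mat (its two blocks of grey fuse clips are good to grip) and lay it flat on the dark pad of the aluminium corner fixture, with its edge connector pointing to the left, away from the side fence on the right, then push it snugly into the corner so that its two straight edges lie flush along both fences. Finish while still holding the board with the fingers and pressing it lightly against both fences at once, ready for someone to clamp it: do not let go, do not ram it, and leave the marker, the standing spacer and the syringe where they lie.

Things in the scene. Friction and masses are not known exactly. Their poses are not given: they have to be found in the camera images.
- board: the only green circuit board, 110 (x) x 135 (y) mm, 27 mm high over its parts, 0.12 to 0.23 kg, parts up. Origin: centre in plan, 2 mm below the underside of its 2 mm thick sheet, so it reads z 0.006 on the mat. z up, y towards the edge with the connector. Hold it by a block of grey fuse clips; tall black cylinders stand on the half at negative x, none within 25 mm beside the blocks' middles
- clip_block_1 (a point): top centre of the first block of light grey fuse clips on the board, at board x +25.5, y -24, 18 mm above the board's origin; the block is 45 mm long (board x), 24 mm wide (board y), stands 14 mm above the sheet, solid, fixed to the board. Grip it across the 24 mm, along board y; the space beside it is free for 30 mm both ways
- clip_block_2 (a point): top centre of the second block of light grey fuse clips, same size and direction, at board x +25.5, y +38, 18 mm above the origin; free for 18 mm towards the connector edge and beyond that edge, 38 mm the other way
- board_connector (a point): middle of the small grey socket connector, 22 mm long, that stands at the edge of the board at its +y end (board x -12, y +63, 8 mm above the origin)
- board_corner (a point): the corner of the board sheet that belongs into the fixture's corner: board x +55, y -67.5, at the underside of the sheet
- fixture: aluminium corner fixture fixed to the bench, base plate 180 (x) x 200 (y) mm with a dark rubber pad whose top is 12 mm above the bench. Origin: centre of its underside, on the bench. Its x axis points to the far fence, its y axis away from the side fence, z up
- fence_corner (a point): the point on the pad's surface (12 mm above the bench) where the inner faces of the two fences meet, at fixture x +70, y -80 mm; axes as the fixture's. The seated board's corner lies here: the board lies at negative x and positive y from it, with its axes parallel to the fixture's
- far_fence: aluminium bar along the far side of the fixture, 166 mm long (fixture y) and 16 mm wide, its top 8 mm above the pad (screw heads to 11 mm); its inner face looks to fixture -x. Origin and axes as the fixture's
- side_fence: aluminium bar along the right (fixture -y) side of the fixture, 146 mm long (fixture x) and 16 mm wide, its top 8 mm above the pad (screw heads to 11 mm); its inner face looks to fixture +y. Origin and axes as the fixture's
- marker: marker pen lying on the bench, 126 x 11 x 13 mm, origin at the centre of its underside, x along the pen; leave it alone
- blue_mat: flat blue slab fixed to the bench, 150 (x) x 170 (y) x 8 mm, origin at the centre of its underside; the board starts lying on it
- standoff: small yellow hexagonal spacer standing on end on the bench, 10 x 11 x 22 mm, origin at the centre of its underside; leave it alone
- syringe: clear syringe lying on the bench, 119 x 28 x 17 mm, origin at the centre of its underside, x towards the tip; leave it alone
Things that resemble listed ones, but are neither listed nor needed, are in the scene too. Leave any purple look-alike of the board alone.

How it is judged:
By the outcome, as a careful person would: the job done as asked, in the order asked, and still so for the second after the job is handed in, while the arm keeps its last pose, push and grip.
It also fails if it takes over 45 s, if anything falls off the work surface, if the arm or the gripper's body presses on something with over 40 N, if the wrist force passes 120 N, or if a joint passes its speed limit or range.

## Working session

There is one attempt and no reset: what is moved stays moved. The work goes in short steps, Python scripts to look and compute and a shell command to move; the robot and the scene stay as the last step left them, time stands still between calls to the robot, and variables do not carry over. Pictures are saved under pics/ and viewed, and the job is handed in when it is done.

```bash
mkdir -p pics; cat > h.py <<'E'
import numpy as np, cv2
from scipy.spatial.transform import Rotation as R
from plant import ctrl
def tool():
    o=ctrl.get_obs(); T=np.eye(4); T[:3,:3]=R.from_euler('xyz',o['orientation'],degrees=True).as_matrix(); T[:3,3]=o['tool_pos']; return T,o
def snap(n,f):
    T,o=tool(); s=ctrl.snapshot(n)
    if 'hand_eye' in s: C=T@np.array(s['hand_eye'])
    else:
        C=np.eye(4); a=np.array(s['attitude']); print('att',a.tolist(),s['position'])
        C[:3,:3]=a if a.shape==(3,3) else R.from_euler('xyz',a,degrees=True).as_matrix(); C[:3,3]=s['position']
    cv2.imwrite(f'pics/{f}.png',s['color'][:,:,::-1]); np.savez(f'pics/{f}.npz',color=s['color'],depth=s['depth'],K=s['K'],k1=s['k1'],C=C)
def load(f): return np.load(f'pics/{f}.npz')
def ray(d,u,v):
    K=d['K'];k1=float(d['k1']); a=np.array([(u-K[0,2])/K[0,0],(v-K[1,2])/K[1,1]]); b=a.copy()
    for _ in range(20): b=a/(1+k1*(b@b))
    return np.array([b[0],-b[1],-1.])
def atz(d,u,v,z):
    C=d['C']; r=C[:3,:3]@ray(d,u,v); return C[:3,3]+r*(z-C[2,3])/r[2]
def atd(d,u,v):
    C=d['C']; return C[:3,3]+C[:3,:3]@ray(d,u,v)*float(d['depth'][int(round(v)),int(round(u))])
def proj(d,p):
    C=d['C']; c=C[:3,:3].T@(np.array(p)-C[:3,3]); s=np.array([c[0],-c[1]])/-c[2]; s=s*(1+float(d['k1'])*(s@s)); K=d['K']; return K[0,0]*s[0]+K[0,2],K[1,1]*s[1]+K[1,2]
def crop(f,u0,v0,u1,v1,k,out):
    im=cv2.imread(f'pics/{f}.png')[v0:v1,u0:u1]; cv2.imwrite(f'pics/{out}.png',cv2.resize(im,None,fx=k,fy=k,interpolation=cv2.INTER_CUBIC))
E
python3 - <<'E'
from h import *
print(ctrl.get_obs())
for n in('scene','top','wrist'): snap(n,n+'0')
E
```

```text
{'clock': 0.0, 'joint_pos': array([ 8.56054282e+01,  2.05915790e+01,  6.36050037e-01, -2.10621068e-02,
       -7.01363494e+01, -1.65076022e+01]), 'qvel': array([ 0.08080335, -0.06856108,  0.01056974,  0.10724195, -0.00730231,
       -0.11286167]), 'tau': array([-6.50894999e-04, -5.82721961e+01,  2.93045551e+01,  6.99691460e+00,
        6.80463592e-03, -1.75280138e-04]), 'tool_pos': array([0.24074365, 0.63041145, 0.40373516]), 'orientation': array([  94.34787455,   89.90601162, -106.5614719 ]), 'force': array([-0.48329039,  0.73210022, -0.14837599]), 'moment': array([ 0.00785096,  0.00351628, -0.00821697]), 'opening': 0.08762177290896961}
att [59.988210803906526, 0.7034597191056357, -27.007877034007596] [ 0.16884516 -0.75316452  0.55107127]
att [4.010881497640708, 0.09329178817667008, -88.6752406826716] [0.52565036 0.0164448  1.04651057]
```

View pics/scene0.png

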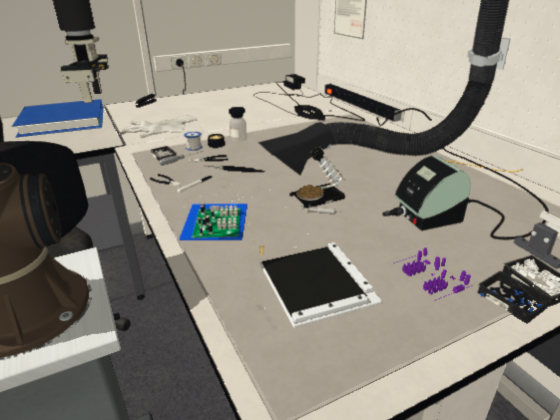

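View pics/top0.png

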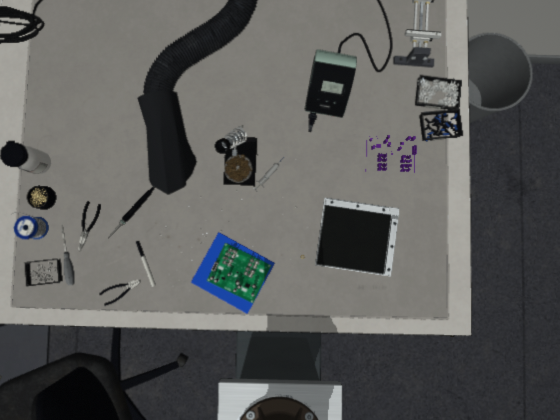

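View pics/wrist0.png

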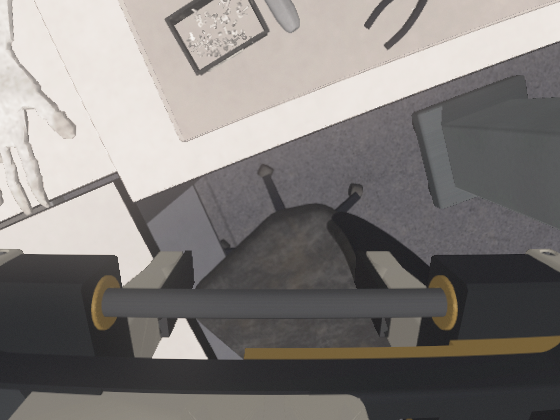

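The scene holds two board-like things. The green board lies on the blue mat at top (240,271), scene (217,221). The purple look-alike is at top (392,155), scene (435,275). I choose the green one. The fixture is at top (357,237), the standing spacer at about top (302,257), the marker at (146,263) and the syringe at (271,172). Next is a close crop to check the choice.

```bash
python3 - <<'E'
from h import *
crop('top0',185,225,285,320,6,'c1'); crop('top0',300,185,415,285,6,'c2')
d=load('top0')
for p in [(240,271),(357,237)]: print(atz(d,*p,.012), atd(d,*p))
E
```

```text
[0.4358014  0.10892681 0.012     ] [0.43561401 0.10911969 0.00984238]
[ 0.53068257 -0.19336225  0.012     ] [ 0.53068431 -0.19343513  0.01164065]
```

View pics/c1.png

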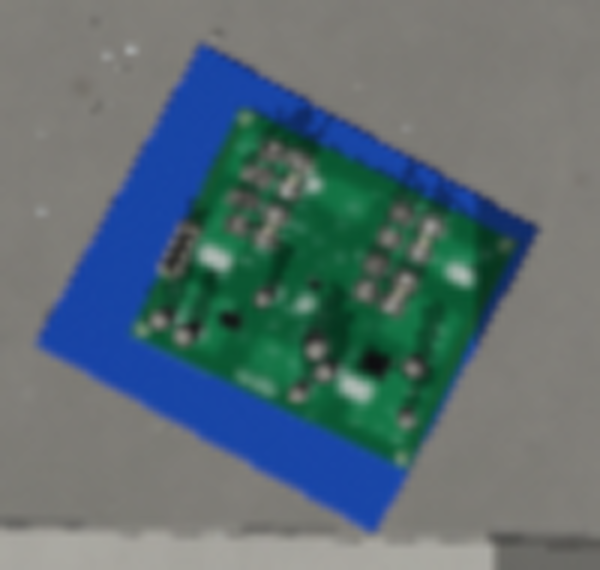

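View pics/c2.png

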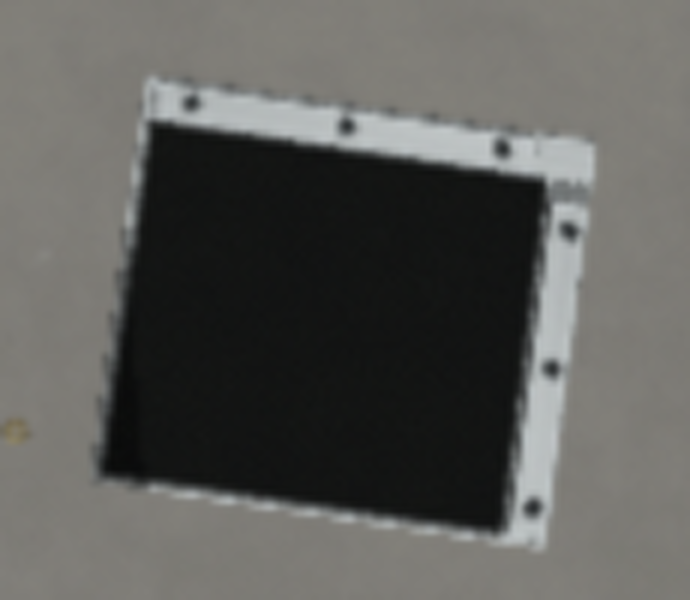

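```bash
cat >> h.py <<'E'
def fit(d,pix,model,z):
    # 2D rigid fit at plane(s) z
    P=np.array([atz(d,*p,zz)[:2] for p,zz in zip(pix,np.broadcast_to(z,len(pix)))]); M=np.array(model,float)
    m0,p0=M.mean(0),P.mean(0); A=M-m0;B=P-p0
    th=np.arctan2((A[:,0]*B[:,1]-A[:,1]*B[:,0]).sum(),(A*B).sum()); c,s=np.cos(th),np.sin(th); Q=np.array([[c,-s],[s,c]])
    t=p0-Q@m0; print('fit xy',t.round(4),'yaw',np.degrees(th).round(2),'res mm',((M@Q.T+t-P)*1e3).round(1).tolist()); return t,th
E
python3 - <<'E'
from h import *
d=load('top0')
px=lambda L,o:[(u/6+o[0],v/6+o[1]) for u,v in L]
t,th=fit(d,px([(245,110),(515,238),(135,330),(405,465)],(185,225)),[(.055,.0675),(.055,-.0675),(-.055,.0675),(-.055,-.0675)],.010)
c,s=np.cos(th),np.sin(th)
print('blk1',t+np.array([[c,-s],[s,c]])@[.0255,-.024])
tf,thf=fit(d,px([(150,125),(548,180),(505,532)],(300,185)),[(.07,.083),(.07,-.08),(-.07,-.08)],[.02,.02,.02])
T,o=tool(); print(T.round(3))
w=load('wrist0'); print('he',(np.linalg.inv(T)@w['C']).round(3),w['K'],w['k1'])
E
```

```text
fit xy [0.4316 0.1112] yaw -24.53 res mm [[3.3, 1.6], [-0.3, -2.5], [-0.9, 2.7], [-2.1, -1.8]]
blk1 [0.44479324 0.07879768]
fit xy [ 0.5257 -0.1887] yaw -6.95 res mm [[-4.3, -7.0], [-4.1, 4.0], [8.5, 3.0]]
[[-0.    -0.357 -0.934  0.241]
 [-0.001 -0.934  0.357  0.63 ]
 [-1.     0.001 -0.     0.404]
 [ 0.     0.     0.     1.   ]]
he [[-0.     0.288 -0.958  0.021]
 [ 1.     0.001  0.    -0.   ]
 [ 0.001 -0.958 -0.288 -0.079]
 [ 0.     0.     0.     1.   ]] [[322.74828032   0.         273.94439886]
 [  0.         322.74828032 213.08736786]
 [  0.           0.           1.        ]] -0.0602619661074676
```

```bash
python3 - <<'E'
from h import *
d=load('top0')
for p in [(160,95),(150,170),(170,190),(190,180),(180,150),(302,257),(238,140)]: print(p,atd(d,*p).round(3))
E
python3 -m inch '[0.004,0.044,-0.039,0,0,0,0.0876, 0.004,0.044,-0.039,0,0,0,0.0876, 0.004,0.044,-0.039,0,0,0,0.0876]'
```

```text
(160, 95) [0.854 0.299 0.136]
(150, 170) [0.678 0.322 0.112]
(170, 190) [0.629 0.267 0.129]
(190, 180) [0.671 0.25  0.004]
(180, 150) [0.73  0.254 0.105]
(302, 257) [ 0.475 -0.052  0.   ]
(238, 140) [0.768 0.119 0.06 ]
clock: 0.52
tool_pos: [0.303, 0.4643, 0.3892]
orientation: [101.6, 89.8, -99.1]
force: [1.2, 0.0, 0.4]
opening: 0.0874
```

```bash
python3 -m inch '[0.006,0.044,-0.039,0,0,0,0.05, 0.006,0.044,-0.039,0,0,0,0.05, 0.006,0.044,-0.039,0,0,0,0.05, 0.006,0.044,-0.039,0,0,0,0.04, 0.006,0.044,-0.039,0,0,0,0.04, 0.006,0.044,-0.039,0,0,0,0.04, 0.004,0.034,-0.03,0,0,0,0.04, 0,0,0,0,0,0,0.04]'
python3 - <<'E'
from h import *
snap('wrist','w1'); T,o=tool(); print(T.round(4),o['joint_pos'],o['clock'])
E
```

```text
clock: 1.52
tool_pos: [0.4469, 0.076, 0.3495]
orientation: [111.0, 89.8, -89.7]
force: [-0.1, -0.8, 0.6]
opening: 0.0401
[[ 4.000e-04 -3.539e-01 -9.353e-01  4.467e-01]
 [-2.800e-03 -9.353e-01  3.539e-01  7.710e-02]
 [-1.000e+00  2.400e-03 -1.400e-03  3.497e-01]
 [ 0.000e+00  0.000e+00  0.000e+00  1.000e+00]] [ 34.88890966   1.96415767 -30.80542557   0.17112515 -57.30008633
  34.29484689] 1.575
```

View pics/w1.png

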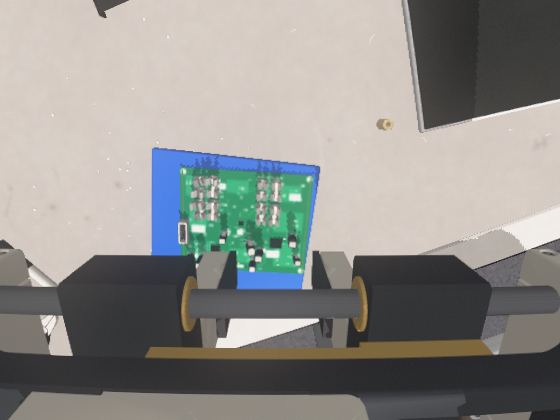

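```bash
python3 - <<'E'
from h import *
crop('w1',170,155,325,280,5,'c3')
E
```

```text
(no output)
```

View pics/c3.png

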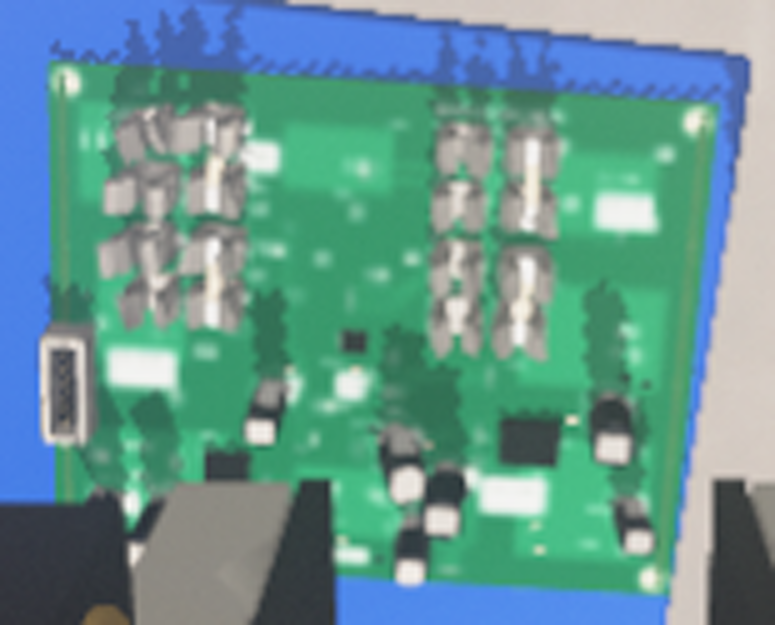

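The crop shows the green board, parts up, with its connector at w1 (183,233) and the two grey clip blocks at (205,197) and (269,202). It matches the description. Now I fit the pose.

```bash
python3 - <<'E'
from h import *
d=load('w1')
px=[(u/5+170,v/5+155) for u,v in [(50,62),(718,102),(670,592)]]
t,th=fit(d,px,[(.055,.0675),(.055,-.0675),(-.055,-.0675)],.010)
Q=np.array([[np.cos(th),-np.sin(th)],[np.sin(th),np.cos(th)]]); b=t+Q@[.0255,-.024]
u,v=494/5+170,237/5+155
print('blk1',b,'direct',atz(d,u,v,.024),atd(d,u,v),'proj model',proj(d,[*b,.024]))
T,o=tool(); ya=Q@[0,1]; ty=-T[:2,1]; print('turn about world z', np.degrees(np.arctan2(ty[0]*ya[1]-ty[1]*ya[0],ty@ya)))
print('tool delta',T[:3,:3].T@(np.array([*b,.20])-T[:3,3]))
E
```

```text
fit xy [0.4317 0.1136] yaw -24.35 res mm [[0.8, 0.8], [0.2, -0.7], [-1.1, -0.1]]
blk1 [0.44501588 0.08126341] direct [0.44699549 0.08053914 0.024     ] [0.44368763 0.08199713 0.01028689] proj model (np.float64(268.8370865848245), np.float64(204.48268769901478))
turn about world z -3.6228939725802265
tool delta [ 0.14964608 -0.00368545  0.00328427]
```

```bash
python3 -m inch '[0.02,-0.004,0.003,3.6,0,0,0.04, 0.04,0,0,0,0,0,0.04, 0.035,0,0,0,0,0,0.04, 0.02,0,0,0,0,0,0.04, 0,0,0,0,0,0,0.04]'
python3 - <<'E'
from h import *
snap('wrist','w2'); T,o=tool(); print(T.round(4),o['clock'])
b=[.445,.0813];print('tool delta',T[:3,:3].T@(np.array([*b,.19])-T[:3,3]), 'grasp pt', (T@[.159,0,0,1])[:3])
E
```

```text
clock: 2.2
tool_pos: [0.4453, 0.0861, 0.2331]
orientation: [-160.1, 89.8, -4.3]
force: [-0.0, -1.1, 0.0]
opening: 0.04
[[ 5.400e-03 -4.095e-01 -9.123e-01  4.457e-01]
 [ 5.000e-04 -9.123e-01  4.095e-01  8.630e-02]
 [-1.000e+00 -2.700e-03 -4.800e-03  2.340e-01]
 [ 0.000e+00  0.000e+00  0.000e+00  1.000e+00]] 2.25
tool delta [ 0.04394981  0.00495322 -0.00118924] grasp pt [0.44656923 0.08635955 0.07495899]
```

View pics/w2.png

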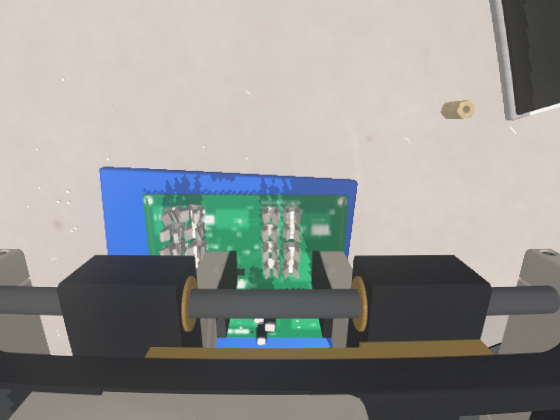

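```bash
python3 - <<'E'
from h import *
crop('w2',140,180,360,300,3.5,'c4')
E
```

```text
(no output)
```

View pics/c4.png

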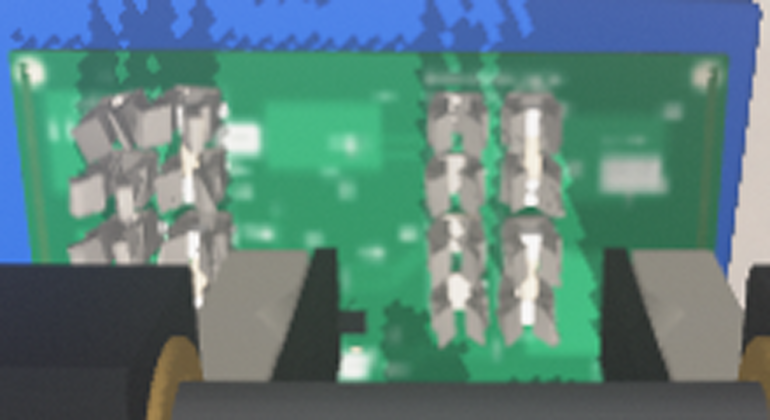

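```bash
python3 - <<'E'
from h import *
d=load('w2'); k=lambda u,v:(u/3.5+140,v/3.5+180)
t,th=fit(d,[k(10,52),k(730,53)],[(.055,.0675),(.055,-.0675)],.010)
Q=np.array([[np.cos(th),-np.sin(th)],[np.sin(th),np.cos(th)]]); b=t+Q@[.0255,-.024]
print(b,(k(496,220)),atz(d,*k(496,220),.024))
T,o=tool(); ya=Q@[0,1]; ty=-T[:2,1]; print('turn about world z', np.degrees(np.arctan2(ty[0]*ya[1]-ty[1]*ya[0],ty@ya)))
print('tool delta (at grasp)',T[:3,:3].T@(np.array([*b,.031])-T[:3,3])-[.159,0,0])
E
```

```text
fit xy [0.4314 0.1135] yaw -24.33 res mm [[0.2, 0.5], [-0.2, -0.5]]
[0.44472271 0.08111946] (281.7142857142857, 242.85714285714286) [0.44666282 0.08073751 0.024     ]
turn about world z -0.15410077756459994
tool delta (at grasp) [ 0.04394585  0.00565333 -0.00025182]
```

```bash
python3 -m inch '[0.005,0.005,0,0.1,-0.25,0.15,0.04, 0.019,0,0,0,0,0,0.04, 0,0,0,0,0,0,0.04]'
python3 - <<'E'
from h import *
T,o=tool(); print(T.round(4),o['clock'])
b=[.4447,.0812];print('tool delta (at grasp)',T[:3,:3].T@(np.array([*b,.031])-T[:3,3])-[.159,0,0])
E
```

```text
clock: 2.62
tool_pos: [0.4443, 0.0827, 0.2121]
orientation: [-123.4, 89.7, 32.4]
force: [0.3, -0.4, -0.3]
opening: 0.0399
[[ 0.0043 -0.4097 -0.9122  0.4443]
 [ 0.0027 -0.9122  0.4097  0.0827]
 [-1.     -0.0042 -0.0028  0.2121]
 [ 0.      0.      0.      1.    ]] 2.625
tool delta (at grasp) [ 0.02206578  0.00201517 -0.00048235]
```

```bash
python3 -m inch '[0.01,0.0018,-0.0005,0,0,0,0.04, 0.009,0,0,0,0,0,0.04, 0.003,0,0,0,0,0,0.04, 0,0,0,0,0,0,0.04]'
python3 - <<'E'
from h import *
T,o=tool(); print(T.round(4),o['clock'],o['force'],o['moment'])
b=[.4447,.0812];print('tool delta (at grasp)',T[:3,:3].T@(np.array([*b,.031])-T[:3,3])-[.159,0,0])
E
```

```text
clock: 3.12
tool_pos: [0.4447, 0.0811, 0.1904]
orientation: [-123.5, 89.5, 32.3]
force: [-0.2, 0.4, 0.3]
opening: 0.0404
[[ 0.0067 -0.4096 -0.9122  0.4447]
 [ 0.0042 -0.9122  0.4096  0.0811]
 [-1.     -0.0066 -0.0044  0.1904]
 [ 0.      0.      0.      1.    ]] 3.125 [-0.16364215  0.40395559  0.29342557] [-0.03758028  0.05579412  0.01695546]
tool delta (at grasp) [0.00037133 0.00091832 0.00075913]
```

```bash
python3 -m inch '[0,0,0,0,-0.25,0.38,0.04, 0,0,0,0,0,0,0.0, 0,0,0,0,0,0,0.0, 0,0,0,0,0,0,0.0, 0,0,0,0,0,0,0.0]'
python3 - <<'E'
from h import *
T,o=tool(); print(T.round(4),o['clock'],o['force'],o['moment'],o['opening'])
E
```

```text
clock: 3.75
tool_pos: [0.4449, 0.0812, 0.1908]
orientation: [-126.0, 90.0, 29.9]
force: [0.1, -0.1, -1.1]
opening: 0.0231
[[ 2.000e-04 -4.096e-01 -9.123e-01  4.449e-01]
 [ 1.000e-04 -9.123e-01  4.096e-01  8.120e-02]
 [-1.000e+00 -1.000e-04 -1.000e-04  1.908e-01]
 [ 0.000e+00  0.000e+00  0.000e+00  1.000e+00]] 3.75 [ 0.06341457 -0.07056081 -1.13435904] [ 0.01831458 -0.12500613  0.04910587] 0.023092101934795543
```

```bash
python3 -m inch '[-0.01,0,0,0,0,0,0.0, -0.025,0,0,0,0,0,0.0, -0.035,0,0,0,0,0,0.0, -0.03,0,0,0,0,0,0.0, 0,0,0,0,0,0,0.0]'
python3 - <<'E'
from h import *
snap('wrist','w3');snap('top','t3');T,o=tool(); print(T.round(4),o['clock'],o['force'],o['moment'],o['opening'])
crop('t3',295,180,415,290,6,'c5')
E
```

```text
clock: 4.38
tool_pos: [0.4443, 0.0807, 0.2957]
orientation: [62.8, 89.9, -141.4]
force: [-0.0, 0.7, -1.0]
opening: 0.0231
att [4.010881497640708, 0.09329178817667008, -88.6752406826716] [0.52565036 0.0164448  1.04651057]
[[-0.0048 -0.4101 -0.912   0.4434]
 [-0.0027 -0.912   0.4101  0.0803]
 [-1.      0.0044  0.0032  0.2933]
 [ 0.      0.      0.      1.    ]] 4.475 [ 0.16286294 -0.53490369 -2.22684022] [-0.0870072   0.01920307  0.01254344] 0.02313499319080968
```

View pics/w3.png

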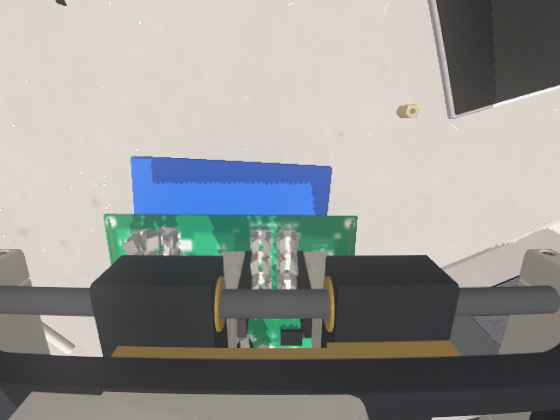

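View pics/c5.png

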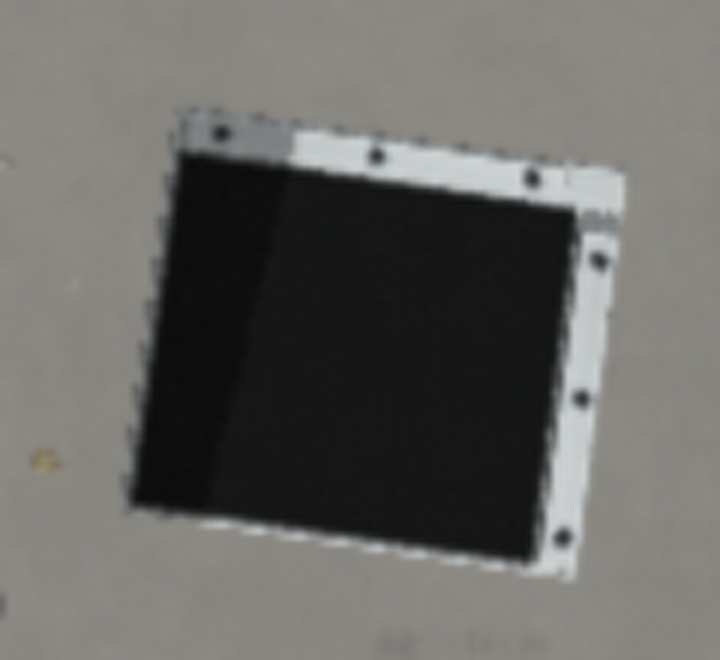

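```bash
python3 - <<'E'
from h import *
d=load('t3'); k=lambda u,v:(u/6+295,v/6+180)
P=[atz(d,*k(*p),.012)[:2] for p in [(180,154),(576,210),(537,558)]]
print(P)
a=P[0]-P[1]; b=P[1]-P[2]; print('yaw from far',np.degrees(np.arctan2(a[1],a[0]))-90,'side',np.degrees(np.arctan2(b[1],b[0])),np.hypot(*a),np.hypot(*b))
# outer base corners z~.0
print(atz(d,*k(182,108),.02),atz(d,*k(625,170),.02),atz(d,*k(575,578),.02),atz(d,*k(130,508),.012))
w=load('w3');print(fit(w,[(106,214),(357,215)],[(.055,.0675),(.055,-.0675)],.115))
print('standoff',atz(d,*k(45,460),.01))
E
```

```text
[array([ 0.61067034, -0.108732  ]), array([ 0.59014983, -0.28199046]), array([ 0.43914566, -0.26567044])]
yaw from far -6.754571776209204 side -6.168391661537101 0.17446943402246126 0.15188351946340126
[ 0.63004815 -0.10834463  0.02      ] [ 0.60751048 -0.30094161  0.02      ] [ 0.43165643 -0.27986599  0.02      ] [ 0.45671297 -0.08938693  0.012     ]
fit xy [0.4307 0.1119] yaw -24.48 res mm [[0.6, 1.4], [-0.6, -1.4]]
(array([0.43069806, 0.11194879]), np.float64(-0.42722554856957007))
standoff [ 0.4764147  -0.05239979  0.01      ]
```

```bash
python3 -m inch '[0,0.0375,-0.036,-3,0,0,0.0, 0,0.0393,-0.034,-3,0,0,0.0, 0,0.041,-0.032,-3,0,0,0.0, 0,0.0426,-0.0298,-3,0,0,0.0, 0,0.044,-0.0276,-3,0,0,0.0, 0,0.0454,-0.0253,-3,0,0,0.0, 0,0,0,0,0,0,0.0, 0,0,0,0,0,0,0.0]'
python3 - <<'E'
from h import *
snap('wrist','w4');T,o=tool(); print(T.round(4),o['clock'],o['force'],o['opening'],np.degrees(np.arctan2(-T[1,1],-T[0,1]))-90)
E
```

```text
clock: 5.48
tool_pos: [0.551, -0.2211, 0.2823]
orientation: [10.8, 88.7, -174.7]
force: [-1.1, 0.1, -1.9]
opening: 0.0233
[[-0.0219 -0.0944 -0.9953  0.551 ]
 [-0.0022 -0.9955  0.0944 -0.2208]
 [-0.9998  0.0042  0.0216  0.2824]
 [ 0.      0.      0.      1.    ]] 5.525 [ 0.36659571  0.24866285 -2.35567566] 0.02287826899988569 -5.4140882587093415
```

View pics/w4.png

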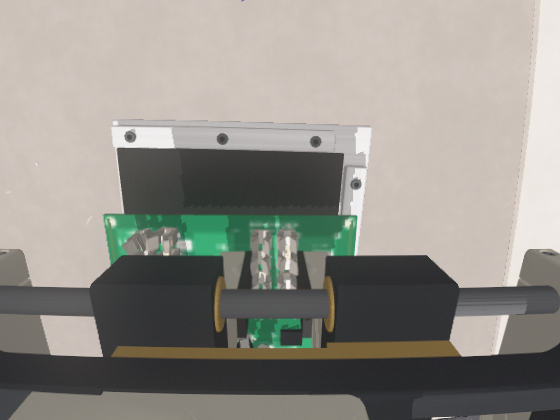

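```bash
python3 - <<'E'
from h import *
crop('w4',100,110,380,235,2.8,'c6'); crop('w4',310,115,380,215,6,'c7')
E
```

```text
(no output)
```

View pics/c6.png

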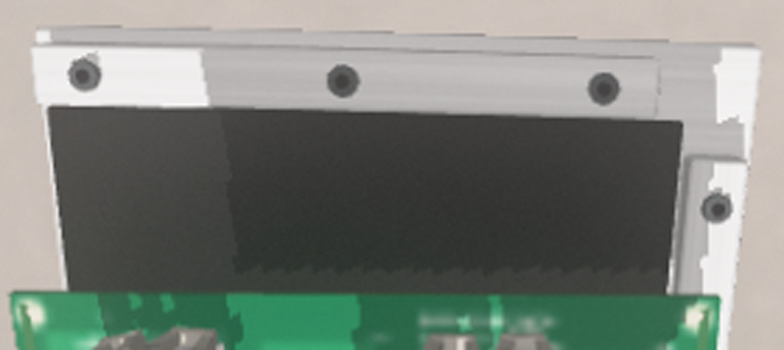

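View pics/c7.png

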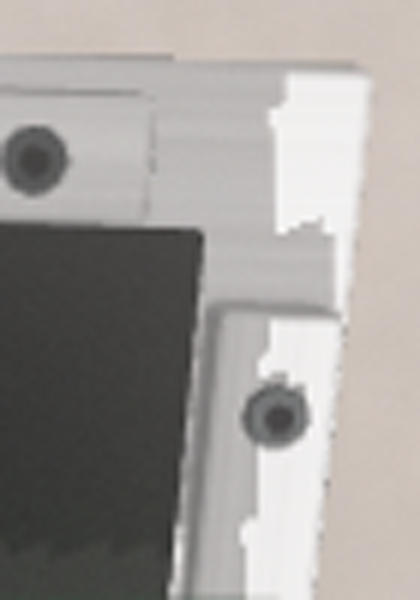

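```bash
python3 - <<'E'
from h import *
d=load('w4'); k6=lambda u,v:(u/2.8+100,v/2.8+110); k7=lambda u,v:(u/6+310,v/6+115)
def L(n,a,b):
    e=b-a; print(n,a[:2].round(4),b[:2].round(4),'ang',np.degrees(np.arctan2(e[1],e[0])).round(2)); return
L('far top edge',atz(d,*k6(36,103),.02),atz(d,*k6(656,118),.02))
L('far screws',atz(d,*k6(85,75),.023),atz(d,*k6(604,89),.023))
L('side top edge',atz(d,*k7(222,320),.02),atz(d,*k7(195,590),.02))
L('pad right',atz(d,*k7(203,235),.012),atz(d,*k7(172,590),.012))
print('side screw',atz(d,*k6(716,208),.023))
print('corner pad',atz(d,*k7(203,230),.012))
print('side/far fence back corner', atz(d,*k6(35,46),.02),atz(d,*k6(50,107),.012))
E
```

```text
far top edge [ 0.6147 -0.1078] [ 0.5943 -0.2713] ang -97.12
far screws [ 0.6206 -0.124 ] [ 0.6034 -0.2577] ang -97.3
side top edge [ 0.5813 -0.2804] [ 0.546  -0.2759] ang 172.68
pad right [ 0.5909 -0.28  ] [ 0.5435 -0.2743] ang 173.14
side screw [ 0.56911472 -0.286002    0.023     ]
corner pad [ 0.59155842 -0.28003872  0.012     ]
side/far fence back corner [ 0.62925711 -0.11102991  0.02      ] [ 0.61275399 -0.10746517  0.012     ]
```

```bash
python3 -m inch '[0,0,-0.007,1.6,1.24,-0.24,0.0, 0.02,0,0,0,0,0,0.0, 0.02,0,0,0,0,0,0.0, 0.01,0,0,0,0,0,0.0, 0,0,0,0,0,0,0.0, 0,0,0,0,0,0,0.0]'
cat >> h.py <<'E'
def st(tx=None,ty=None,yaw=-7.15,z=None):
    T,o=tool(); a=np.radians(yaw); X=np.array([np.cos(a),np.sin(a)]);Y=np.array([-np.sin(a),np.cos(a)])
    print('tcp',T[:3,3].round(4),'yaw',(np.degrees(np.arctan2(-T[1,1],-T[0,1]))-90).round(2),'x_t',T[:3,0].round(4),'t',o['clock'],'open',round(o['opening'],4))
    x=T[:3,0]; e=np.cross(x,[0,0,-1]); print('tilt fix deg',np.degrees(T[:3,:3].T@e).round(2))
    g=(T@[.159,0,0,1])[:2]; F=o['force']; print('grasp',g.round(4),'F fix x,y,z',(F[:2]@X).round(2),(F[:2]@Y).round(2),F[2].round(2),'M',o['moment'].round(2))
    if tx is not None: e=np.array([tx,ty])-g; print('err fix x,y mm',(e@X*1e3).round(1),(e@Y*1e3).round(1))
E
python3 - <<'E'
from h import *
st(.5582,-.2214); snap('wrist','w5'); crop('w5',90,90,400,300,2.5,'c8')
E
```

```text
clock: 6.28
tool_pos: [0.5602, -0.2167, 0.2331]
orientation: [-175.2, 89.5, -2.2]
force: [0.2, 0.1, -1.6]
opening: 0.023
tcp [ 0.5602 -0.2167  0.2331] yaw -6.96 x_t [ 8.1e-03 -3.0e-04 -1.0e+00] t 6.275 open 0.023
tilt fix deg [-0.   -0.46  0.04]
grasp [ 0.5615 -0.2168] F fix x,y,z 0.23 0.17 -1.61 M [-0.1  -0.04  0.01]
err fix x,y mm -2.7 -5.0
```

View pics/c8.png

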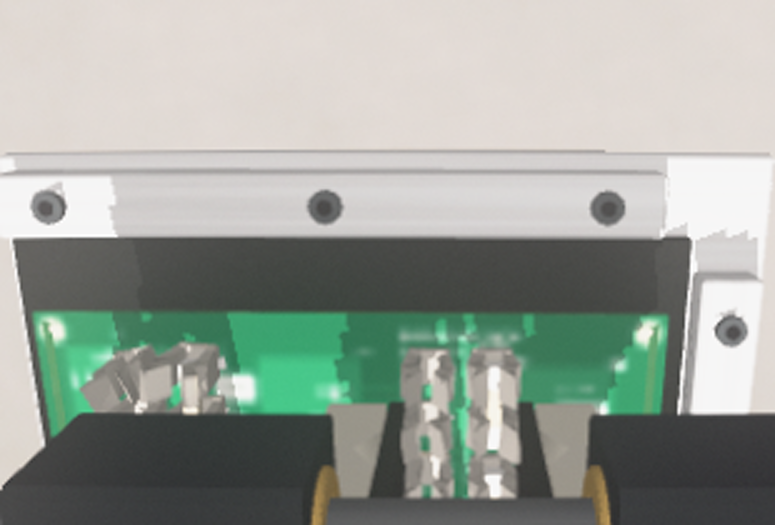

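```bash
python3 - <<'E'
from h import *
d=load('w5'); k=lambda u,v:(u/2.5+90,v/2.5+90)
def L(n,a,b):
    e=b-a; print(n,a[:2].round(4),b[:2].round(4),'yaw',(np.degrees(np.arctan2(-e[1],-e[0]))-90).round(2))
L('board',atz(d,*k(33,311),.0523),atz(d,*k(668,316),.0523))
L('far',atz(d,*k(10,236),.02),atz(d,*k(660,239),.02))
L('screws',atz(d,*k(48,206),.023),atz(d,*k(608,208),.023))
print('side top edge',atz(d,*k(695,285),.02),atz(d,*k(687,412),.012),'pad',atz(d,*k(690,240),.012))
E
```

```text
board [ 0.6023 -0.1307] [ 0.5849 -0.2636] yaw -7.45
far [ 0.6147 -0.1108] [ 0.5941 -0.2701] yaw -7.36
screws [ 0.621 -0.124] [ 0.6038 -0.2575] yaw -7.35
side top edge [ 0.58139032 -0.27818288  0.02      ] [ 0.54354667 -0.27676036  0.012     ] pad [ 0.59106583 -0.27955047  0.012     ]
```

```bash
python3 -m inch '[0.01,0.004,0,0,-0.45,0,0.0, 0.013,0,0,0,0,0,0.0, 0.01,0,0,0,0,0,0.0, 0,0,0,0,0,0,0.0, 0,0,0,0,0,0,0.0]'
python3 - <<'E'
from h import *
st()
E
```

```text
clock: 6.95
tool_pos: [0.5598, -0.2213, 0.1981]
orientation: [-113.2, 90.0, 59.8]
force: [0.1, 0.7, -0.8]
opening: 0.0229
tcp [ 0.5598 -0.2213  0.1981] yaw -7.0 x_t [ 4.e-04  7.e-04 -1.e+00] t 6.95 open 0.0229
tilt fix deg [-0.   -0.02  0.04]
grasp [ 0.5599 -0.2212] F fix x,y,z 0.03 0.67 -0.77 M [-0.07 -0.07 -0.01]
```

```bash
python3 -m inch '[0.002,0,0,0,0,0,0.0, 0,0,0,0,0,0,0.0]'; python3 -m inch '[0.0015,0,0,0,0,0,0.0, 0,0,0,0,0,0,0.0]'
python3 - <<'E'
from h import *
st()
E
```

```text
clock: 7.2
tool_pos: [0.56, -0.2213, 0.1964]
orientation: [-145.4, 89.9, 27.6]
force: [0.5, -0.0, -1.3]
opening: 0.0232
clock: 7.45
tool_pos: [0.5602, -0.2213, 0.1953]
orientation: [-159.3, 89.9, 13.7]
force: [0.6, -0.1, -1.7]
opening: 0.0234
tcp [ 0.5602 -0.2213  0.1953] yaw -6.99 x_t [ 1.9e-03  5.0e-04 -1.0e+00] t 7.45 open 0.0234
tilt fix deg [-0.   -0.11  0.04]
grasp [ 0.5605 -0.2212] F fix x,y,z 0.57 -0.01 -1.65 M [-0.05  0.    0.01]
```

```bash
for i in 1 ; do python3 -m inch '[0.001,0,0,0,-0.1,0,0.0]';  python3 -m inch '[0.001,0,0,0,0,0,0.0]'; python3 -m inch '[0.001,0,0,0,0,0,0.0]'; done
python3 - <<'E'
from h import *
st()
E
```

```text
clock: 7.58
tool_pos: [0.5604, -0.2213, 0.1948]
orientation: [-142.1, 89.9, 30.9]
force: [-2.6, 1.8, 9.5]
opening: 0.0232
clock: 7.7
tool_pos: [0.5604, -0.2212, 0.1948]
orientation: [-155.2, 90.0, 17.8]
force: [-4.6, 2.4, 11.5]
opening: 0.0229
clock: 7.82
tool_pos: [0.5604, -0.2212, 0.1948]
orientation: [-169.6, 89.9, 3.5]
force: [-2.3, 1.7, 8.9]
opening: 0.0227
tcp [ 0.5604 -0.2212  0.1948] yaw -6.93 x_t [ 1.e-03  1.e-04 -1.e+00] t 7.825 open 0.0227
tilt fix deg [-0.   -0.06  0.01]
grasp [ 0.5605 -0.2212] F fix x,y,z -2.49 1.38 8.93 M [0.67 1.24 0.04]
```

```bash
python3 -m inch '[0,0.004,-0.003,0,0,0,0.0, 0,0.004,-0.003,0,0,0,0.0, 0,0,0,0,0,0,0.0]'
python3 - <<'E'
from h import *
st(.5686,-.2348); snap('wrist','w6'); crop('w6',90,90,400,300,2.5,'c9')
E
```

```text
clock: 8.2
tool_pos: [0.5658, -0.2304, 0.195]
orientation: [-173.2, 89.9, -0.1]
force: [-0.5, 0.1, -2.6]
opening: 0.0231
tcp [ 0.5658 -0.2304  0.195 ] yaw -6.93 x_t [ 0.0015 -0.     -1.    ] t 8.2 open 0.0231
tilt fix deg [-0.   -0.09  0.01]
grasp [ 0.566  -0.2304] F fix x,y,z -0.5 0.04 -2.61 M [-0.12 -0.01 -0.02]
err fix x,y mm 3.1 -4.0
```

View pics/c9.png

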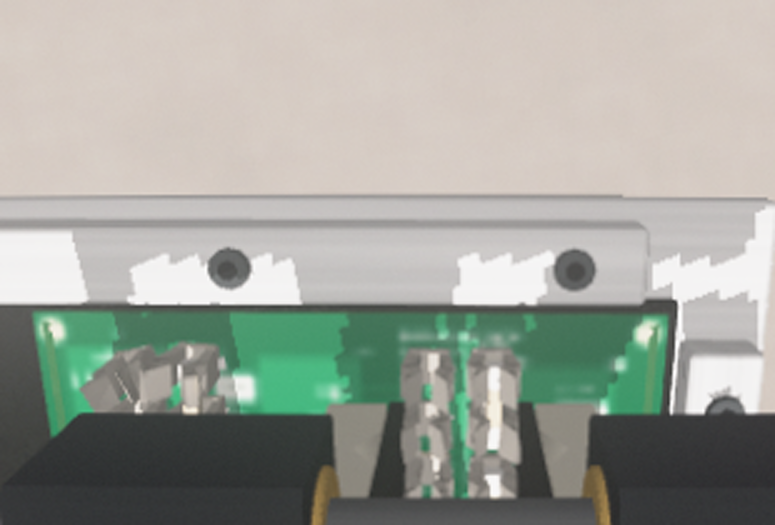

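```bash
python3 - <<'E'
from h import *
crop('w6',90,200,240,230,5,'ca'); crop('w6',230,200,380,230,5,'cb')
a=cv2.imread('pics/ca.png');b=cv2.imread('pics/cb.png'); cv2.imwrite('pics/cc.png',np.vstack([a,b]))
E
```

```text
(no output)
```

View pics/cc.png

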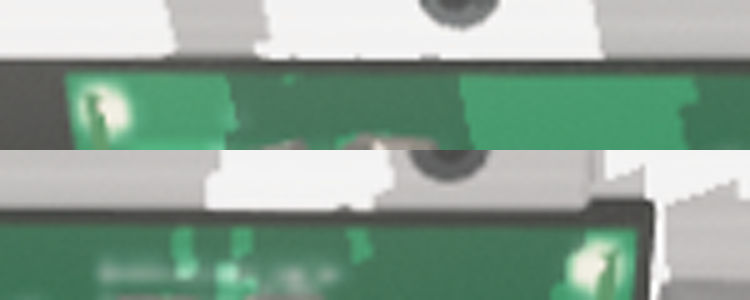

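```bash
python3 -m inch '[0.0003,0.002,-0.0015,-0.15,0,0,0.0]';  python3 -m inch '[0.0003,0.0015,-0.001,0,0,0,0.0]'; python3 -m inch '[0.0003,0.0005,-0.001,0,0,0,0.0]'
python3 - <<'E'
from h import *
st(.5686,-.2348)
E
```

```text
clock: 8.38
tool_pos: [0.5668, -0.2323, 0.1948]
orientation: [-148.3, 89.9, 24.9]
force: [-2.6, 6.2, 7.0]
opening: 0.0232
clock: 8.5
tool_pos: [0.5676, -0.2337, 0.1948]
orientation: [-132.0, 89.9, 41.3]
force: [-2.8, 5.0, 6.0]
opening: 0.0233
clock: 8.62
tool_pos: [0.5682, -0.2342, 0.1948]
orientation: [-64.6, 89.9, 108.7]
force: [-4.3, 4.1, 6.6]
opening: 0.0232
tcp [ 0.5682 -0.2342  0.1948] yaw -6.75 x_t [-3.e-04  9.e-04 -1.e+00] t 8.625 open 0.0232
tilt fix deg [0.   0.02 0.05]
grasp [ 0.5682 -0.234 ] F fix x,y,z -4.76 3.51 6.63 M [ 1.27  1.52 -0.03]
err fix x,y mm 0.5 -0.7
```

```bash
python3 -m inch '[0,0,-0.0008,0,0,0,0.0]';  python3 -m inch '[0,0,-0.0008,0,0,0,0.0]'; python3 -m inch '[0,0,-0.0008,0,0,0,0.0]'
python3 - <<'E'
from h import *
st(.5686,-.2348)
E
```

```text
clock: 8.75
tool_pos: [0.5688, -0.2343, 0.1948]
orientation: [-37.9, 89.9, 135.3]
force: [-2.2, 1.4, 2.3]
opening: 0.023
clock: 8.88
tool_pos: [0.569, -0.2344, 0.1948]
orientation: [-19.5, 89.9, 153.7]
force: [-4.5, 2.8, 5.8]
opening: 0.023
clock: 9.0
tool_pos: [0.5693, -0.2344, 0.1948]
orientation: [-13.4, 89.8, 159.9]
force: [-4.6, 2.2, 5.8]
opening: 0.0227
tcp [ 0.5693 -0.2344  0.1948] yaw -6.76 x_t [-0.0038  0.0014 -1.    ] t 9.0 open 0.0227
tilt fix deg [0.   0.22 0.05]
grasp [ 0.5687 -0.2342] F fix x,y,z -4.85 1.58 5.84 M [0.88 1.64 0.03]
err fix x,y mm -0.0 -0.6
```

```bash
python3 -m inch '[-0.0003,0,0,0,0.2,0.05,0.0]'
python3 - <<'E'
from h import *
st(.5686,-.2348); snap('wrist','w7'); crop('w7',90,200,240,230,5,'ca'); crop('w7',230,200,380,260,5,'cb')
a=cv2.imread('pics/ca.png');b=cv2.imread('pics/cb.png'); cv2.imwrite('pics/cd.png',np.vstack([a,b]))
E
```

```text
clock: 9.12
tool_pos: [0.5689, -0.2343, 0.1948]
orientation: [-10.4, 89.9, 162.8]
force: [-3.1, 3.1, -0.2]
opening: 0.0231
tcp [ 0.5689 -0.2343  0.1948] yaw -6.78 x_t [-1.5e-03  5.0e-04 -1.0e+00] t 9.125 open 0.0231
tilt fix deg [-0.    0.09  0.02]
grasp [ 0.5686 -0.2342] F fix x,y,z -3.46 2.65 -0.21 M [1.06 1.   0.04]
err fix x,y mm 0.0 -0.6
```

View pics/cd.png

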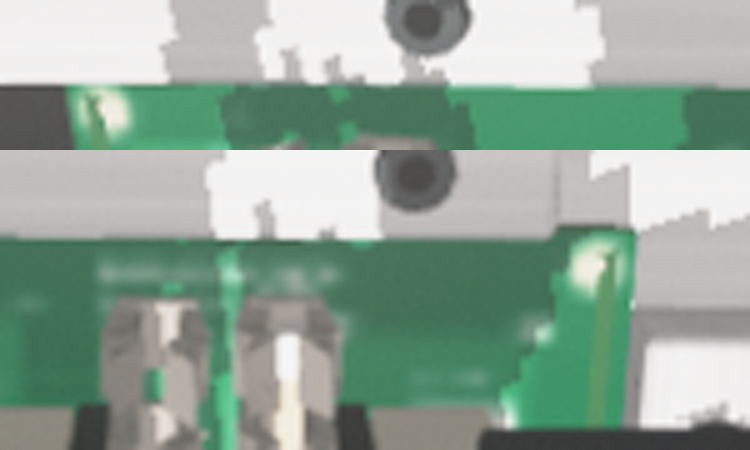

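```bash
python3 -m inch '[0,0.0006,-0.0002,0,0,0,0.0]';  python3 -m inch '[0,0.0006,-0.0002,0,0,0,0.0]'; python3 -m inch '[0,0.0006,-0.0002,0,0,0,0.0]'
python3 - <<'E'
from h import *
st(.5686,-.2348)
E
```

```text
clock: 9.3
tool_pos: [0.5689, -0.2344, 0.1948]
orientation: [-28.3, 89.9, 145.0]
force: [-4.1, 7.0, 5.5]
opening: 0.023
clock: 9.43
tool_pos: [0.5689, -0.2345, 0.1948]
orientation: [-38.5, 89.9, 134.7]
force: [-3.5, 7.4, 4.5]
opening: 0.0235
clock: 9.55
tool_pos: [0.5689, -0.2346, 0.1948]
orientation: [-44.2, 89.8, 129.0]
force: [-3.6, 5.9, 5.7]
opening: 0.0231
tcp [ 0.5689 -0.2346  0.1948] yaw -6.77 x_t [-0.0018  0.0022 -1.    ] t 9.55 open 0.0231
tilt fix deg [-0.    0.12  0.12]
grasp [ 0.5687 -0.2343] F fix x,y,z -4.31 5.37 5.68 M [ 2.17  1.22 -0.04]
err fix x,y mm 0.0 -0.5
```

```bash
python3 -m inch '[-0.0005,0.0005,-0.0002,0,0.1,0.1,0.0]';  python3 -m inch '[-0.0003,0.0007,-0.0002,0,0,0,0.0]'; python3 -m inch '[-0.0003,0.0007,-0.0004,0,0,0,0.0]'
python3 - <<'E'
from h import *
st(.5686,-.2348)
E
```

```text
clock: 9.68
tool_pos: [0.5688, -0.2345, 0.1949]
orientation: [-46.7, 89.9, 126.5]
force: [-1.9, 6.6, -1.0]
opening: 0.0232
clock: 9.8
tool_pos: [0.5689, -0.2347, 0.1949]
orientation: [-52.0, 89.9, 121.2]
force: [-2.8, 5.4, 1.9]
opening: 0.0231
clock: 9.93
tool_pos: [0.569, -0.2348, 0.1949]
orientation: [-50.0, 89.8, 123.2]
force: [-4.1, 6.2, 3.9]
opening: 0.023
tcp [ 0.569  -0.2348  0.1949] yaw -6.79 x_t [-0.0018  0.0028 -1.    ] t 9.925 open 0.023
tilt fix deg [0.   0.12 0.15]
grasp [ 0.5687 -0.2343] F fix x,y,z -4.88 5.68 3.85 M [ 2.25  1.26 -0.03]
err fix x,y mm -0.0 -0.5
```

```bash
python3 - <<'E'
from h import *
st(.5686,-.2348); snap('wrist','w8'); snap('scene','s8')
crop('w8',90,200,240,230,5,'ca'); crop('w8',230,200,380,260,5,'cb')
a=cv2.imread('pics/ca.png');b=cv2.imread('pics/cb.png'); cv2.imwrite('pics/ce.png',np.vstack([a,b]))
crop('s8',240,180,400,330,5,'cf')
E
```

```text
tcp [ 0.569  -0.2348  0.1949] yaw -6.79 x_t [-0.0018  0.0028 -1.    ] t 9.925 open 0.023
tilt fix deg [0.   0.12 0.15]
grasp [ 0.5687 -0.2343] F fix x,y,z -4.88 5.68 3.85 M [ 2.25  1.26 -0.03]
err fix x,y mm -0.0 -0.5
att [59.988210803906526, 0.7034597191056357, -27.007877034007596] [ 0.16884516 -0.75316452  0.55107127]
```

View pics/ce.png

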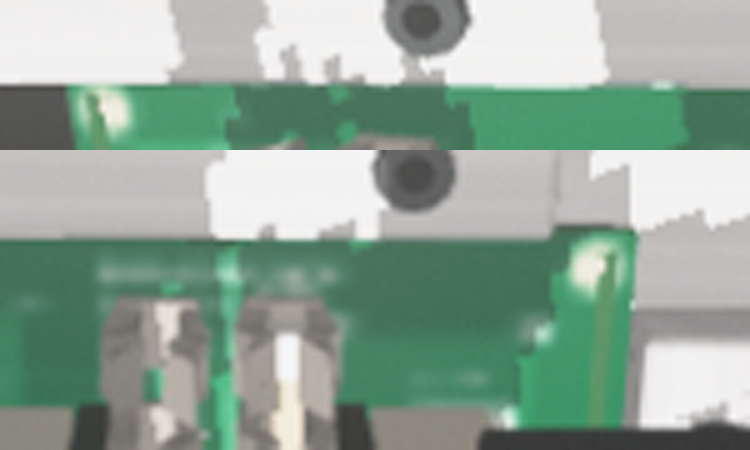

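View pics/cf.png

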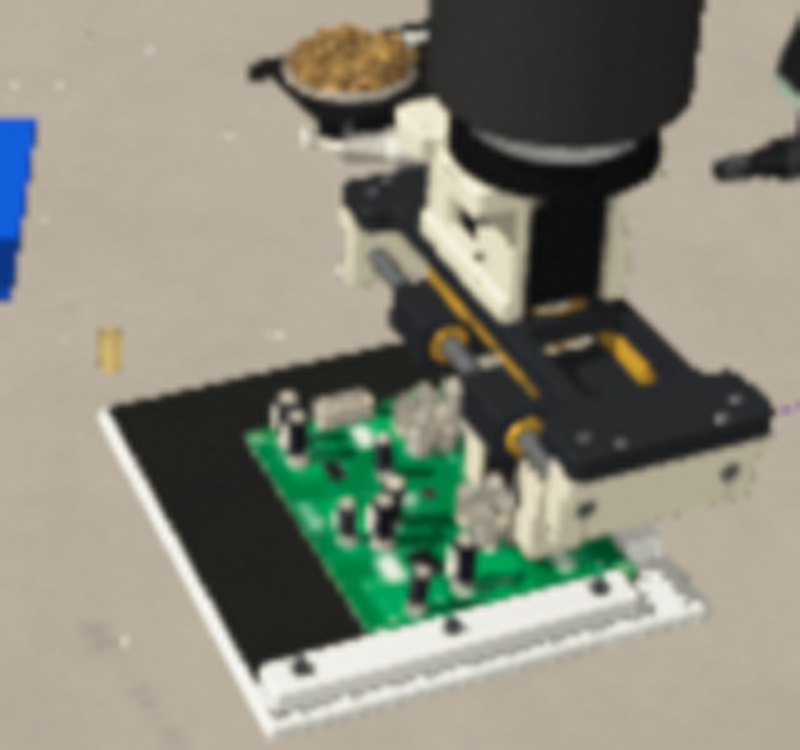

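```bash
q(){ python3 -c "
from h import *
st(.5686,-.2348)"; }
python3 -m inch '[-0.0003,0.0005,-0.0003,-0.4,0.1,0.15,0.0]'>/dev/null; q; python3 -m inch '[-0.0002,0.0004,-0.0003,-0.4,0,0,0.0]'>/dev/null; q;  python3 -m inch '[-0.0002,0.0004,-0.0003,0.4,0,0,0.0]'>/dev/null; q; python3 -m inch '[-0.0002,0.0004,-0.0003,0.4,0,0,0.0]' >/dev/null; q; python3 -m inch '[-0.0002,0.0004,-0.0003,0.4,0,0,0.0]' >/dev/null; q
```

```text
tcp [ 0.5689 -0.2346  0.1948] yaw -6.42 x_t [-0.0014  0.0012 -1.    ] t 10.15 open 0.0234
tilt fix deg [-0.    0.09  0.06]
grasp [ 0.5687 -0.2344] F fix x,y,z -5.44 7.96 5.28 M [ 3.32  1.45 -0.26]
err fix x,y mm -0.0 -0.4
tcp [ 0.569  -0.2346  0.1948] yaw -6.03 x_t [-0.0018  0.0018 -1.    ] t 10.275 open 0.0233
tilt fix deg [-0.    0.11  0.09]
grasp [ 0.5687 -0.2343] F fix x,y,z -2.89 2.2 3.28 M [ 0.83  1.02 -0.44]
err fix x,y mm -0.0 -0.5
tcp [ 0.569  -0.2347  0.1948] yaw -6.48 x_t [-0.0022  0.0023 -1.    ] t 10.4 open 0.0235
tilt fix deg [-0.    0.14  0.12]
grasp [ 0.5687 -0.2343] F fix x,y,z -2.94 4.84 3.23 M [ 1.64  1.12 -0.23]
err fix x,y mm -0.0 -0.5
tcp [ 0.5691 -0.2348  0.1948] yaw -6.91 x_t [-0.0027  0.0029 -1.    ] t 10.525 open 0.0231
tilt fix deg [0.   0.17 0.15]
grasp [ 0.5687 -0.2343] F fix x,y,z -3.28 4.98 2.17 M [1.94 1.11 0.08]
err fix x,y mm -0.0 -0.5
tcp [ 0.5692 -0.2349  0.1949] yaw -7.3 x_t [-0.0033  0.0033 -1.    ] t 10.65 open 0.0234
tilt fix deg [-0.    0.21  0.16]
grasp [ 0.5687 -0.2343] F fix x,y,z -3.94 5.21 3.35 M [1.87 1.19 0.29]
err fix x,y mm -0.0 -0.5
```

```bash
q(){ python3 -c "
from h import *
st(.5686,-.2348)"; }
python3 -m inch '[-0.0001,0.0003,-0.0003,-0.45,0.15,0.13,0.0]'>/dev/null; q; python3 -m inch '[0,0.0004,-0.0004,0,0,0,0.0]' >/dev/null; q
python3 -c "
from h import *
for i in range(6): snap('top','t9')
st(.5686,-.2348)
snap('scene','s9');crop('t9',185,180,415,320,3.4,'cg')"
```

```text
tcp [ 0.569  -0.2346  0.1948] yaw -6.85 x_t [-0.0023  0.0016 -1.    ] t 10.775 open 0.0231
tilt fix deg [-0.    0.14  0.07]
grasp [ 0.5687 -0.2343] F fix x,y,z -5.97 9.39 7.83 M [ 3.4   2.07 -0.02]
err fix x,y mm -0.0 -0.5
tcp [ 0.5692 -0.2346  0.1948] yaw -6.84 x_t [-0.003  0.002 -1.   ] t 10.9 open 0.0234
tilt fix deg [0.   0.18 0.09]
grasp [ 0.5687 -0.2343] F fix x,y,z -4.19 3.66 4.67 M [1.6  1.42 0.03]
err fix x,y mm -0.0 -0.5
att [4.010881497640708, 0.09329178817667008, -88.6752406826716] [0.52565036 0.0164448  1.04651057]
att [4.010881497640708, 0.09329178817667008, -88.6752406826716] [0.52565036 0.0164448  1.04651057]
att [4.010881497640708, 0.09329178817667008, -88.6752406826716] [0.52565036 0.0164448  1.04651057]
att [4.010881497640708, 0.09329178817667008, -88.6752406826716] [0.52565036 0.0164448  1.04651057]
att [4.010881497640708, 0.09329178817667008, -88.6752406826716] [0.52565036 0.0164448  1.04651057]
att [4.010881497640708, 0.09329178817667008, -88.6752406826716] [0.52565036 0.0164448  1.04651057]
tcp [ 0.5692 -0.2346  0.1948] yaw -6.85 x_t [-0.003  0.002 -1.   ] t 11.2 open 0.0229
tilt fix deg [0.   0.18 0.09]
grasp [ 0.5687 -0.2343] F fix x,y,z -6.04 5.84 4.89 M [ 2.12  1.49 -0.01]
err fix x,y mm -0.0 -0.5
att [59.988210803906526, 0.7034597191056357, -27.007877034007596] [ 0.16884516 -0.75316452  0.55107127]
```

View pics/cg.png

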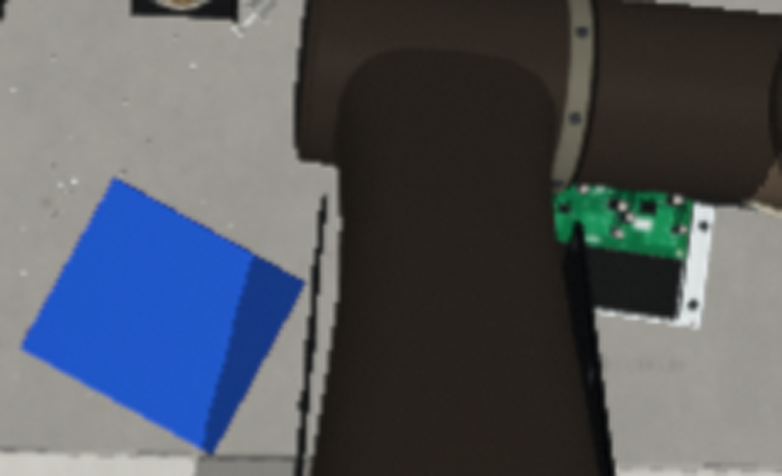

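```bash
python3 -c "
from h import *
crop('t9',345,230,400,280,12,'ch')"
```

```text
(no output)
```

View pics/ch.png

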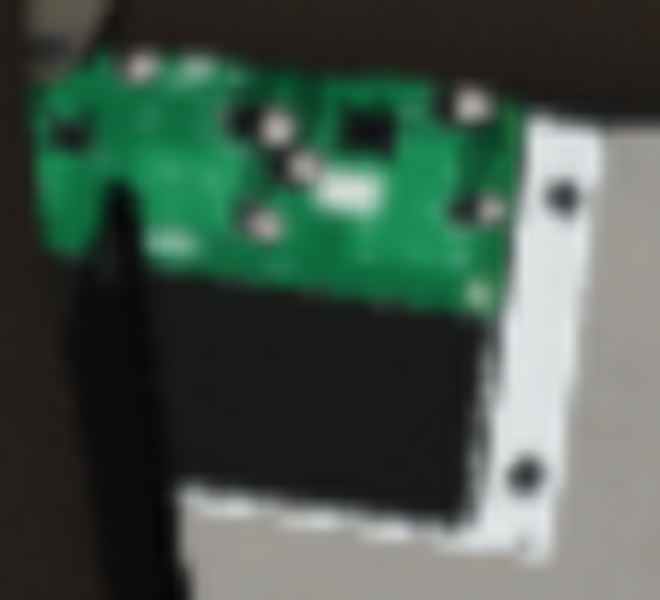

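```bash
python3 -c "
from h import *
ctrl.close_job(); st(.5686,-.2348)"
```

```text
the job is handed in; nothing more can be done
the job is handed in; nothing more can be done
```

The green board is seated in the fixture corner and the job is handed in at about 11.3 s. I gripped it by clip_block_1 and laid it flat on the pad with the connector to the left. I then slid it against the far fence and the side fence, and it is still held and pressed lightly.

**Last checks:**
- **Push:** steady at about 6 N against each fence and 5 N downward, and the grasp point no longer moved when pushed.
- **Squareness:** turning the gripper about half a degree either way met equal resistance. The rest angle was −6.8°, with almost no twisting moment. That points to both edges lying flush.
- **Pictures:** the top view shows no visible gap along the part of the side fence that the arm leaves in view. The wrist view shows the board's edge parallel to the far fence and up against it.
- **Other things:** the standing spacer was still in place in the last scene crop. I kept the paths well clear of the marker and syringe, but did not look at them again at the end.

**Doubtful or not seen:**
- The far fence's inner face is hidden from the wrist camera, so contact there rests on the forces rather than on a picture.
- The camera put the fence yaw at about −7.2 to −7.4°, against −6.8° by feel; I relied on the contact. The board sat about 0.3 to 0.5° off the gripper's yaw, which explains most of the difference.
- The camera and the touch estimate of the seated position differed by about 0.5 mm along the side-fence direction.

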